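Clamp a copper lid in the engraving nest

ROBOT

A 6-joint arm with a two-finger parallel gripper is mounted at the origin on the work surface. World frame = base frame: x ahead of the robot, y to its left, z up, the work surface at z = 0. Lengths are in m, angles in rad, forces in N, time in s.
With the tool pointing down it reaches from about 0.35 to 0.95 m from the base axis. Payload 17.4 kg.
Tool frame: the origin (TCP) lies midway between the tips of the shut fingers; the grasp point (between the pads) lies 19 mm behind it (bot.pinch_z is the distance from the TCP to the grasp point, in m); z points along the fingers, y is the direction in which the jaws open and shut (so a half turn about z gives the same grasp; the last joint's range is limited). The gripper opens to 93 mm and grips with 3 to 60 N. Pads are 15 mm wide; open, the fingers measure 128 mm over their backs; the gripper's body (75 mm by 188 mm) begins 65 mm behind the grasp point.
Start: joints at [-1.198, 0.116, 1.442, -0, 1.584, -0.038], TCP at [0.27, -0.619, 0.219] pointing down, gripper open.
Joint ranges: [-2.83, 2.83], [-0.83, 2.19], [0.07, 2.5], [-1.14, 4.28], [0.01, 3], [-2.97, 2.97]. Speed limits (rad/s): [1.89, 1.89, 2.22, 3.14, 3.14, 3.14].

INTERFACE

Orientations are given as a unit quaternion [x, y, z, w].
In Python, from station import bot, hand, capture, camera_model, order gives the robot as it stands. The module is installed in compiled form; this text tells all that it offers. Calls block until the motion is done:
- bot.move_pose(position, orientation): joint-space move of the TCP to a pose.
- bot.move_l(position, feed=0.15, rotation=None): straight line of the TCP; rotation=None keeps the orientation; feed is the mean speed in m/s.
- bot.set_joints(angles): joint-space move.
- hand.command_gripper(opening): finger opening in m; the grip force is fixed at half the most; returns when the fingers have stopped.
- bot.wait(seconds).
- bot.inverse_kinematics(position, orientation): joint angles nearest the present ones, or None.
- bot.state(): the state.
- capture(name): name is "scene" or "top" or "wrist"; returns the picture (384x512x3 uint8, blue, green, red); there is no depth.
- camera_model(name): a dict with "fx", "fy", "cx", "cy" (pixels), "pose" (4x4, takes a point from camera to world coordinates); the wrist camera has in their place "hand_eye" (4x4, takes a point from camera to tool coordinates, whose origin is the TCP and whose axes are the flange's). Camera axes: x right, y down, z forward; pixel columns grow to the right and rows downward; lengths in m; the calibration is good to about 2 mm. A picture is of the moment at which its call begins: read the wrist's pose just before it. camera_model takes no time and is no camera call.
A pose or a line that the arm cannot do raises bot.MotionError and nothing moves.
- order.close_job(): hands the job in, once; it reports no verdict.
The state is a dict: "time_s": time; "joint_pos": joint angles; "dq": joint speeds; "effort": joint torques, N m; "eef_pos": TCP position; "eef_rot": TCP orientation; "ft_force": force on the tool from outside, world axes, zero at the start; "moment": the same for the moment, N m; "width": finger opening in m.
Only numpy, scipy, OpenCV 4.12 (cv2) and the standard library are available. Lean on these libraries where they do the work, as an engineer would, in place of code of your own. Each camera call takes 0.05 s, during which the arm holds its last target. There are 200 camera calls.

TASK

Get the copper lid (not the tinned one) ready for engraving: clear the steel punch off the fixture plate and lay it flat in the wooden tray, set the lid on the plate the right way up and nudge it home against both brass posts while the clamp finger is still up. Then swing the red-ball handle over until the white line on the arbor faces straight up, so that the brass finger presses the lid's rim and it is held at three points. Leave everything else where it stands.

Things in the scene. Friction and masses are not known exactly. Their poses are not given: they have to be found in the camera images.
- fixture: Fixed dark steel engraving fixture. Origin on the bench surface; its x axis points from the arbor towards the posts, z up. Plate 150 x 150 mm, x from -70 to +80 mm, y +-75 mm, top 12 mm above the bench. Two green uprights (20 x 16 mm, y = +-53 mm, x = -48 mm, tops 44 mm above the bench) carry the arbor between centres. Seated, the lid leaves 34 mm between its rim and the arbor.
- nest (a point): Where the centre of the lid's underside is when the lid is home: on the plate's top, 35 mm along +x from the fixture's origin, 12 mm above the bench. Axes as the fixture's.
- post_left: Fixed brass post, 12 mm diameter, 24 mm tall, on the plate 46 mm from the nest point at 60 degrees from the fixture's +x towards its +y. Origin at its foot's centre.
- post_right: As post_left, 60 degrees from the fixture's +x towards its -y.
- arbor (a joint): Steel arbor, 18 mm diameter, along the fixture's y, axis at fixture x = -48 mm and 24 mm above the bench. Radians: 0 = white line straight up, handle upright, brass finger level towards the posts (clamped); positive = handle leaning to the fixture's -x with the finger raised. Range -0.25 to 1.45. Stiff: it stays where left, about 2 N at the handle ball turns it.
- handle_ball (a point): Centre of the red ball, 18 mm diameter, on the handle (8 mm rod), 65 mm from the arbor's axis. At arbor angle q it is at fixture x = -48 - 65 sin q mm, y = 0, height 24 + 65 cos q mm.
- finger: Sprung brass finger, 8 mm thick, 10 mm ball tip, that sticks 45 mm out of the arbor's axis at y = 0, 90 degrees ahead of the handle; origin on the arbor's axis, x along the finger. Spring 3 N per mm, travel 7 mm; it is pressed in about 2 mm when it clamps a lid that is home. Raised, it stands over the space between arbor and posts, up to 73 mm above the bench.
- copper_lid: Loose copper lid with a brass knob, about 0.35 kg, round: rim 80 mm diameter and 22 mm tall, low dome to 33 mm, upright cylindrical knob 18 mm diameter from 33 to 54 mm. Origin at the centre of its underside, z up.
- copper_lid_centre (a point): Centre of the copper lid's underside.
- tinned_lid: Same shape in silvery tin with a black knob; a bystander. Origin at the centre of its underside.
- punch: Loose square steel bar punch, 100 x 12 x 12 mm with a blue band, about 90 g, lying on the fixture plate across the nest, roughly along the fixture's y. Origin at the centre of its underside as it starts; x along its length, z up.
- punch_mid (a point): Middle of the punch.
- tray: Fixed open wooden tray, outside 140 (its x) x 90 (its y) x 16 mm tall, walls and floor 5 mm. Origin at the centre of its underside.
- vase: Copper vase, 62 mm at its widest, 48 mm at its mouth, 160 mm tall; a bystander. Origin at the centre of its foot.
- mallet: Wooden mallet lying on the bench beyond the fixture: head 48 mm diameter, 85 mm long along its y; handle reaching 230 mm along +y from its origin; a bystander. Origin under the head's centre.
- rivet_tin: Closed blue tin, 64 mm diameter, 60 mm tall; a bystander. Origin at the centre of its underside.

How it is judged:
On the way:
1. the copper lid lies flat on the plate, home against the posts (within 2.5 mm), while the clamp finger is still raised (arbor above 0.6 rad) (horizontal distance between copper_lid_centre and nest below 0.0025 m and z of copper_lid_centre in the frame of nest below 0.002 m and angle between copper_lid's own z axis and vertical below 0.06 rad and value of joint arbor above 0.6 rad), for 0.2 s.
At the end, for the whole second after the job is handed in: The copper lid lies flat on the fixture plate, its centre within 2.5 mm of the nest point, touching both posts and the brass finger (over 0.2 N each); the arbor's white line is up within 0.15 rad; the punch lies flat inside the tray; all at rest (horizontal distance between copper_lid_centre and nest below 0.0025 m and z of copper_lid_centre in the frame of nest below 0.002 m and angle between copper_lid's own z axis and vertical below 0.06 rad and contact force between copper_lid and post_left above 0.2 N and contact force between copper_lid and post_right above 0.2 N and contact force between copper_lid and finger above 0.2 N and value of joint arbor between -0.15 and 0.15 rad and x of punch_mid in the frame of tray between -0.065 and 0.065 m and y of punch_mid in the frame of tray between -0.04 and 0.04 m and height (world z) of punch_mid below 0.0145 m and linear speed of each of copper_lid, punch below 0.01 m/s and velocity of joint arbor below 0.05 rad/s).
It fails at once if the tinned lid is moved more than 15 mm or tipped (distance of tinned_lid from where it was at the start of the episode above 0.015 m or angle between tinned_lid's own z axis and vertical above 0.3 rad).
It fails at once if the vase is moved more than 15 mm or tipped (distance of vase from where it was at the start of the episode above 0.015 m or angle between vase's own z axis and vertical above 0.3 rad).
It fails at once if the mallet is moved more than 15 mm or tipped (distance of mallet from where it was at the start of the episode above 0.015 m or angle between mallet's own z axis and vertical above 0.3 rad).
It fails at once if the rivet tin is moved more than 15 mm or tipped (distance of rivet_tin from where it was at the start of the episode above 0.015 m or angle between rivet_tin's own z axis and vertical above 0.3 rad).
It also fails if it takes over 69 s, if anything falls off the work surface, if the arm or the gripper's body presses on something with over 40 N, if the wrist force passes 120 N, or if a joint passes its speed limit or range.

## Working session

There is one attempt and no reset: what is moved stays moved. The work goes in short steps, each a Python script; the robot and the scene stay as the last script left them, time stands still between calls to the robot, and variables do not carry over. Pictures are saved under pics/ and viewed, about 8 in all and at most 12, crops included, and the job is handed in when it is done.

```bash
mkdir -p pics; python3 - <<'E'
from station import bot,capture,camera_model
import cv2,numpy as np
a=capture("scene");b=capture("top")
cv2.imwrite("pics/scene.png",a);cv2.imwrite("pics/top.png",b)
cv2.imwrite("pics/both.png",cv2.resize(np.vstack([a,b]),None,fx=.78,fy=.78))
cv2.imwrite("pics/top800.png",cv2.resize(b,(800,600),interpolation=cv2.INTER_CUBIC))
cv2.imwrite("pics/scene800.png",cv2.resize(a,(800,600),interpolation=cv2.INTER_CUBIC))
np.set_printoptions(precision=4,suppress=True)
for n in("scene","top","wrist"):print(n,camera_model(n))
print(bot.state())
E
```

```text
scene {'fx': 375.90089975634174, 'fy': 375.90089975634174, 'cx': 259.9657794208152, 'cy': 191.66434876233674, 'pose': array([[ 0.8051,  0.4539, -0.3818,  1.0099],
       [ 0.5929, -0.5981,  0.5392, -0.5851],
       [ 0.0164, -0.6605, -0.7507,  0.8686],
       [ 0.    ,  0.    ,  0.    ,  1.    ]])}
top {'fx': 488.55319649154643, 'fy': 488.55319649154643, 'cx': 261.7807789066842, 'cy': 190.1617703699333, 'pose': array([[-0.0722, -0.9742,  0.2137,  0.3771],
       [-0.9974,  0.0702, -0.0169,  0.0049],
       [ 0.0015, -0.2144, -0.9768,  1.1467],
       [ 0.    ,  0.    ,  0.    ,  1.    ]])}
wrist {'fx': 311.00825256079827, 'fy': 311.00825256079827, 'cx': 258.1428992006003, 'cy': 194.74842850478154, 'hand_eye': array([[-0.0011, -0.9597, -0.2809,  0.079 ],
       [ 1.    , -0.001 , -0.0005, -0.0006],
       [ 0.0002, -0.2809,  0.9597, -0.1669],
       [ 0.    ,  0.    ,  0.    ,  1.    ]])}
{'time_s': 0.1, 'joint_pos': array([-1.1978,  0.1165,  1.4422,  0.    ,  1.584 , -0.0378]), 'dq': array([ 0.0005, -0.001 , -0.0011,  0.0004, -0.0003,  0.0011]), 'effort': array([  0.0023, -72.2893, -62.3865,   0.0781,   0.0228,  -0.    ]), 'eef_pos': array([ 0.2695, -0.6187,  0.218 ]), 'eef_rot': array([ 0.979 ,  0.204 , -0.0001, -0.0005]), 'ft_force': array([-0.2544,  0.6281, -0.0012]), 'moment': array([0.0261, 0.0072, 0.0283]), 'width': 0.09313893681111188}
```

View pics/top800.png

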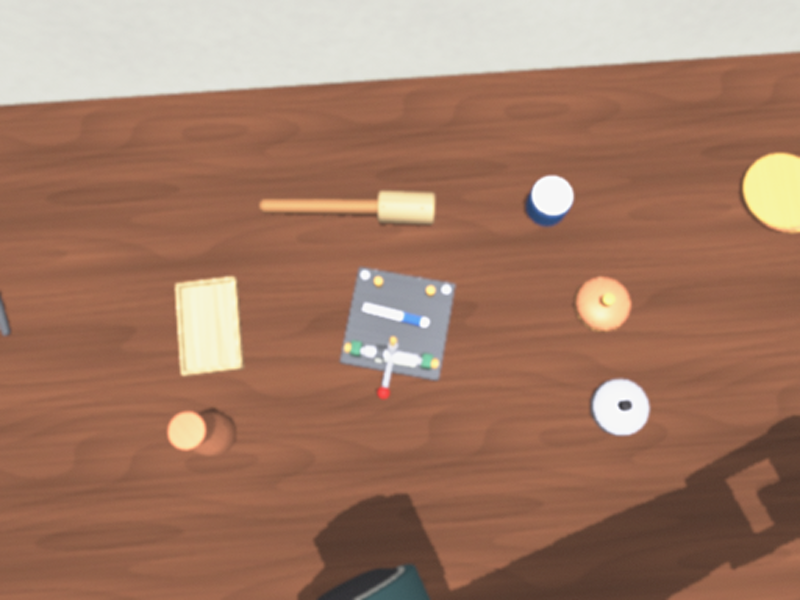

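View pics/scene800.png

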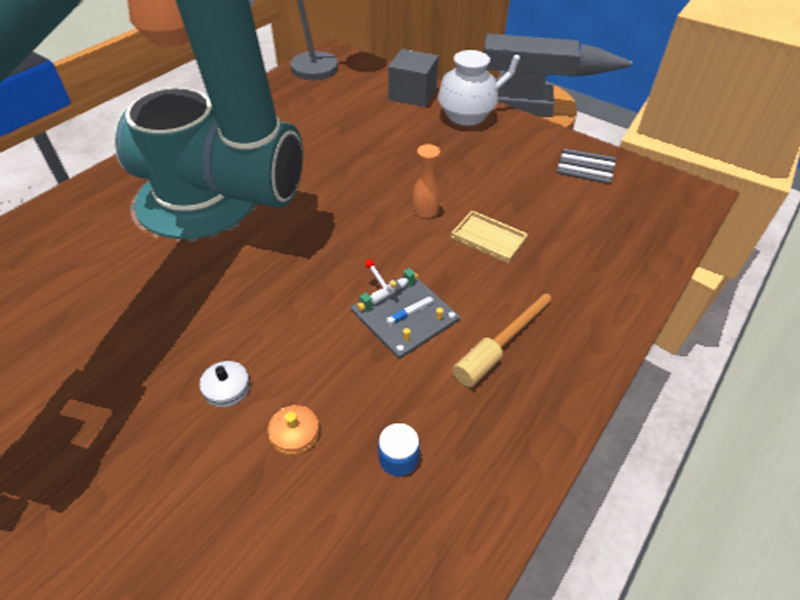

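The top view shows the copper lid at (604,303) with its knob at (608,299), right way up. The punch runs from (365,308) to (427,323), the posts are at (378,281) and (431,290), the ball at (384,393), and the tray around (209,326). I'll triangulate these against the scene view.

```bash
cat > h.py <<'E'
import numpy as np,cv2
from scipy.spatial.transform import Rotation as R
from station import bot,hand,capture,camera_model,order
np.set_printoptions(precision=4,suppress=True)
def ray(cam,px,pose=None,scale=1.5625):
    m=camera_model(cam); T=m["pose"] if pose is None else pose
    u,v=np.array(px)/scale
    d=T[:3,:3]@[(u-m["cx"])/m["fx"],(v-m["cy"])/m["fy"],1]
    return T[:3,3],d/np.linalg.norm(d)
def onz(r,z): o,d=r; return o+d*(z-o[2])/d[2]
def tri(*rs):
    A=sum(np.eye(3)-np.outer(d,d) for o,d in rs); b=sum((np.eye(3)-np.outer(d,d))@o for o,d in rs)
    p=np.linalg.solve(A,b); return p,max(np.linalg.norm(np.cross(p-o,d)) for o,d in rs)
def wpose():
    s=bot.state();T=np.eye(4);T[:3,:3]=R.from_quat(s["eef_rot"]).as_matrix();T[:3,3]=s["eef_pos"]
    return T@camera_model("wrist")["hand_eye"]
def down(yaw): # tool z down, jaw (tool y) direction at world angle yaw
    y=np.array([np.cos(yaw),np.sin(yaw),0]);z=np.array([0,0,-1.]);x=np.cross(y,z)
    return R.from_matrix(np.c_[x,y,z]).as_quat()
def snap(name,s=1.5625):
    P=wpose();im=capture("wrist");cv2.imwrite(f"pics/{name}.png",cv2.resize(im,None,fx=s,fy=s,interpolation=cv2.INTER_CUBIC));np.save(f"pics/{name}.npy",P);return im
E
python3 - <<'E'
from h import *
pts=dict(knob=((608,299),(292,416)),pl=((378,281),(440,312)),pr=((431,290),(406,333)),ball=((384,393),(369,264)),pA=((365,308),(432,300)),pB=((427,323),(391,320)))
for k,(t,s) in pts.items(): print(k,*tri(ray("top",t),ray("scene",s)))
for n,p in dict(c1=(360,268),c2=(455,283),c3=(439,379),c4=(341,362)).items(): print(n,onz(ray("top",p),.012))
for p in [(176,283),(235,277),(242,368),(182,374)]: print("tray",onz(ray("top",p),.016))
for p in [(452,236),(478,213),(527,240),(506,260)]: print("tray s",onz(ray("scene",p),.016))
print("tinned",onz(ray("top",(621,407)),.015),"copper",onz(ray("top",(604,303)),.015),"vase",onz(ray("top",(187,431)),.16))
s=bot.state();print(R.from_quat(s["eef_rot"]).as_matrix())
E
```

```text
knob [ 0.5943 -0.3041  0.0506] 0.001782302052983102
pl [0.6508 0.0311 0.028 ] 0.0009561934812232737
pr [ 0.6304 -0.0478  0.0292] 0.00038968511241358427
ball [0.4802 0.0325 0.0502] 0.0009589403917405143
pA [0.6147 0.0549 0.0151] 0.0027274086386142194
pB [ 0.5842 -0.0364  0.0205] 0.003069480672986373
c1 [0.6764 0.0571 0.012 ]
c2 [ 0.6424 -0.0863  0.012 ]
c3 [ 0.4978 -0.0501  0.012 ]
c4 [0.5337 0.0938 0.012 ]
tray [0.6719 0.3375 0.016 ]
tray [0.6749 0.2478 0.016 ]
tray [0.5348 0.2407 0.016 ]
tray [0.5323 0.3296 0.016 ]
tray s [0.5471 0.2324 0.016 ]
tray s [0.5516 0.3308 0.016 ]
tray s [0.6814 0.3193 0.016 ]
tray s [0.676  0.2393 0.016 ]
tinned [ 0.4371 -0.3139  0.015 ] copper [ 0.5944 -0.3087  0.015 ] vase [0.4392 0.2826 0.16  ]
[[ 0.9168  0.3994 -0.0004]
 [ 0.3994 -0.9168  0.001 ]
 [ 0.     -0.0011 -1.    ]]
```

```bash
python3 - <<'E'
from h import *
q=down(np.radians(-15)-0)
for n,p,yw in [("l1",(.57,-.35,.2),-25),("l2",(.62,-.35,.2),-25),("f1",(.60,-.03,.2),-15),("f2",(.56,-.05,.2),-15)]:
    bot.move_pose(p,down(np.radians(yw)));bot.wait(.2);snap(n)
    print(n,bot.state()["eef_pos"],bot.state()["joint_pos"],bot.state()["time_s"])
l=[cv2.imread(f"pics/{n}.png") for n in("l1","l2")]
cv2.imwrite("pics/ll.png",cv2.resize(np.hstack(l),None,fx=.5,fy=.5))
E
```

```text
l1 [ 0.5696 -0.3507  0.2001] [-0.5899  0.1081  1.4801 -0.      1.5533 -0.1525] 1.8417
l2 [ 0.6194 -0.3502  0.2003] [-0.5504  0.1998  1.3776 -0.0001  1.5639 -0.1135] 2.4083
f1 [ 0.6001 -0.0308  0.1998] [-0.0937 -0.039   1.6314 -0.      1.5495  0.1692] 3.875
f2 [ 0.5604 -0.0498  0.1998] [-0.134  -0.1237  1.711   0.0001  1.5546  0.1275] 4.425
```

View pics/f1.png

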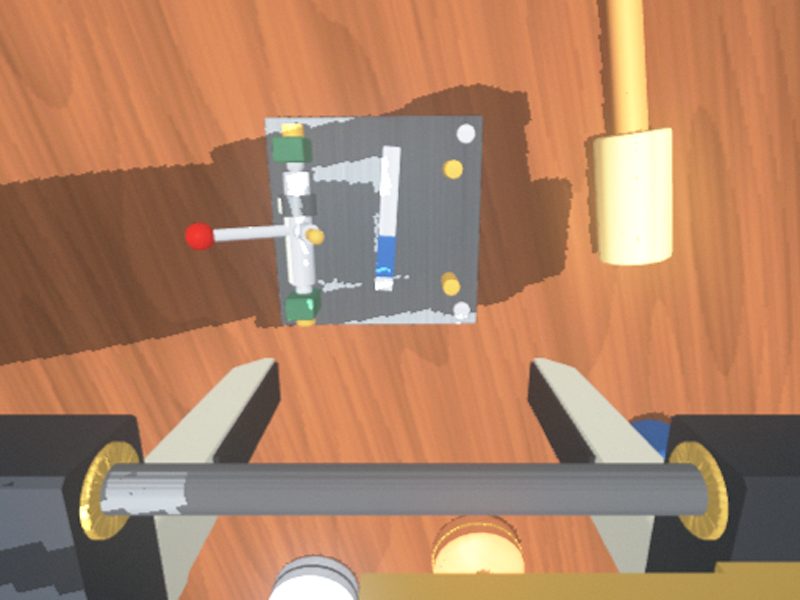

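View pics/f2.png

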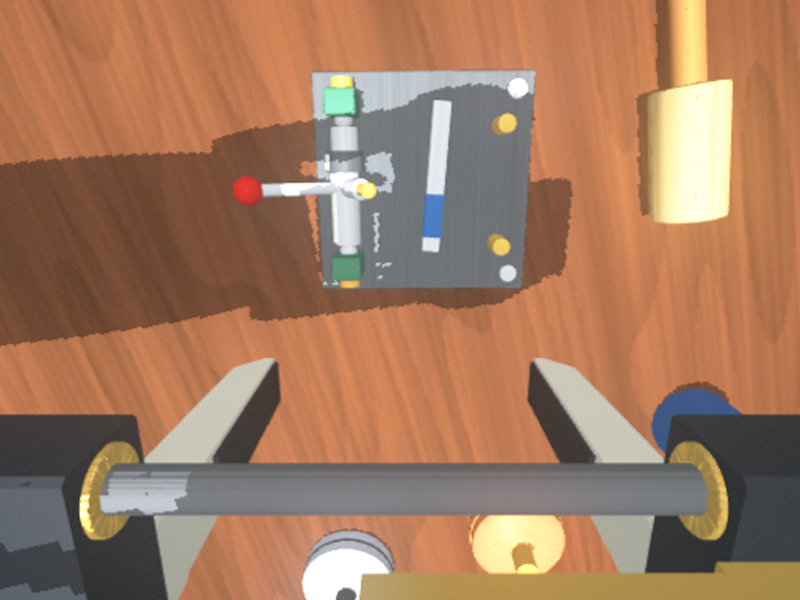

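View pics/ll.png

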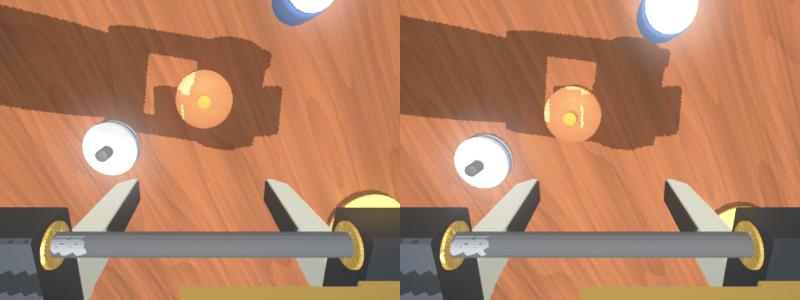

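The two fixture views show the posts, the punch and the ball clearly, and the lid views show the knob. I'll enlarge both fixture views once so I can read exact pixels.

```bash
python3 - <<'E'
from h import *
a=cv2.imread("pics/f1.png")[105:335,180:490];b=cv2.imread("pics/f2.png")[60:290,230:540]
c=np.hstack([cv2.resize(x,None,fx=1.29,fy=1.29,interpolation=cv2.INTER_CUBIC) for x in(a,b)])
c=np.vstack([cv2.resize(x,None,fx=1.29,fy=1.29,interpolation=cv2.INTER_CUBIC) for x in(a,b)])
# stack of right halves (punch+posts) x2.58
h=np.hstack([cv2.resize(x,None,fx=2.58,fy=2.58,interpolation=cv2.INTER_CUBIC) for x in(a[:,160:],b[:,160:])])
print(h.shape);cv2.imwrite("pics/c1.png",h)
# colour blobs in 800-scale px
def blobs(n,lo,hi,amin):
    im=cv2.imread(f"pics/{n}.png");m=cv2.inRange(cv2.cvtColor(im,cv2.COLOR_BGR2HSV),lo,hi)
    k,_,st,ce=cv2.connectedComponentsWithStats(m)
    return [(ce[i].round(1).tolist(),int(st[i,4])) for i in range(1,k) if st[i,4]>amin and ce[i][1]<420]
for n in("f1","f2"):
    print(n,"red",blobs(n,(0,200,120),(4,255,255),100),blobs(n,(176,200,120),(180,255,255),100))
    print("blue",blobs(n,(100,150,80),(125,255,255),100))
for n in("l1","l2"): print(n,"yellow",blobs(n,(21,140,150),(32,255,255),60))
E
```

```text
(593, 774, 3)
f1 red [([195.8, 235.9], 273)] []
blue [([385.4, 255.5], 462)]
f2 red [] []
blue [([432.7, 215.9], 643)]
l1 yellow [([408.5, 203.8], 520)]
l2 yellow [([338.7, 237.8], 494)]
```

View pics/c1.png

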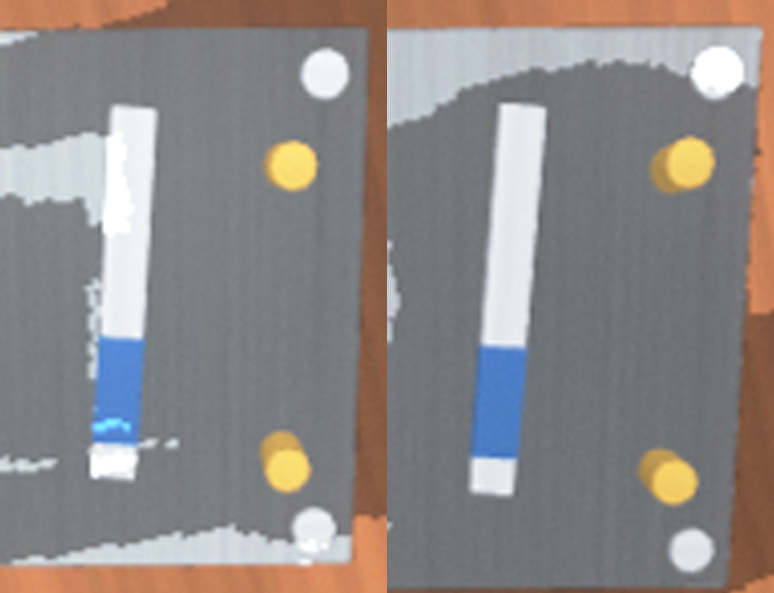

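```bash
python3 - <<'E'
from h import *
P={n:np.load(f"pics/{n}.npy") for n in("f1","f2","l1","l2")}
g1=lambda p:(p[0]/2.58+340,p[1]/2.58+105); g2=lambda p:((p[0]-387)/2.58+390,p[1]/2.58+60)
T=lambda a,b,n=("f1","f2"):tri(ray("wrist",a,P[n[0]]),ray("wrist",b,P[n[1]]))
F={"pl":((293,165),(691,162)),"pr":((287,469),(673,481)),"a":((112,105),(500,102)),"b":((157,109),(546,107)),"c":((135,480),(513,496)),"d":((89,475),(469,490))}
X={}
for k,(a,b) in F.items():
    a,b=g1(a),g2(b); X[k],e=T(a,b); z=.036 if k[0]=="p" else .024
    m=(onz(ray("wrist",a,P["f1"]),z)+onz(ray("wrist",b,P["f2"]),z))/2
    print(k,X[k],e,"at z",m); X[k]=m
print("ball",*T((199,236),(248,190)))
print("knob",*T((408.5,203.8),(338.7,237.8),("l1","l2")),[onz(ray("wrist",a,P[n]),.054) for a,n in(((408.5,203.8),"l1"),((338.7,237.8),"l2"))])
d=X["pl"]-X["pr"];yaw=np.arctan2(d[1],d[0])-np.pi/2;xd=np.array([np.cos(yaw),np.sin(yaw),0])
nest=(X["pl"]+X["pr"])/2-.023*xd
print("post gap",np.linalg.norm(d),"yaw",np.degrees(yaw),"nest",nest,"origin",nest-.035*xd)
m=sum(X[k] for k in"abcd")/4;e=(X["a"]+X["b"]-X["c"]-X["d"])/2
print("punch",m,np.linalg.norm(e),np.degrees(np.arctan2(e[1],e[0])))
E
```

```text
pl [0.6515 0.0326 0.038 ] 0.00012576765192706362 at z [0.6518 0.0326 0.036 ]
pr [ 0.6315 -0.0446  0.0352] 6.941669877443751e-05 at z [ 0.6314 -0.0444  0.036 ]
a [0.6107 0.0592 0.0236] 0.00015522236220644005 at z [0.6107 0.0592 0.024 ]
b [0.6218 0.0552 0.0228] 9.001331676613677e-05 at z [0.6217 0.0551 0.024 ]
c [ 0.5896 -0.0396  0.0239] 3.629514110955655e-05 at z [ 0.5896 -0.0396  0.024 ]
d [ 0.5783 -0.0336  0.0296] 0.00014455392078591722 at z [ 0.5779 -0.0348  0.024 ]
ball [0.484  0.0357 0.0583] 0.0001512035041639777
knob [ 0.5954 -0.3033  0.0547] 7.673424429546182e-05 [array([ 0.5954, -0.3034,  0.054 ]), array([ 0.5952, -0.3033,  0.054 ])]
post gap 0.07964605793717223 yaw -14.843472027639217 nest [ 0.6194 -0.      0.036 ] origin [0.5855 0.0089 0.036 ]
punch [0.6   0.01  0.024] 0.09978981716062603 71.00335504075761
```

Measured: fixture yaw -14.84°, nest (0.6194, 0.000), punch (0.600, 0.010) at 71°, knob (0.5954, -0.3033). The post gap is 79.6 mm (79.7 expected) and the heights match the text. Next I'll pick the punch and check over the tray.

```bash
cat >> h.py <<'E'
YAW=np.radians(-14.84);NEST=np.array([.6194,0.]);XD=np.array([np.cos(YAW),np.sin(YAW)]);YD=np.array([-XD[1],XD[0]])
def fx(x,y,z): return np.r_[NEST+(x-.035)*XD+y*YD,z] # fixture -> world
JY=down(YAW-np.pi/2) # jaws along fixture y, tool x = fixture +x
def st(t=""):
    s=bot.state();print(t,"t",round(s["time_s"],2),"tcp",s["eef_pos"],"F",s["ft_force"],"w",round(s["width"],4))
E
python3 - <<'E'
from h import *
u=np.radians(71);g=np.array([.600+.012*np.cos(u),.010+.012*np.sin(u)])
hand.command_gripper(.028)
bot.move_pose(np.r_[g,.12],down(u-np.pi/2))
bot.move_l(np.r_[g,.0135],feed=.1);st("down")
hand.command_gripper(0);st("grip")
bot.move_l(np.r_[g,.15],feed=.15);st("up")
v=np.radians(3)
bot.move_pose([.6035,.27,.15],down(v-np.pi/2));bot.wait(.2);snap("t1");st()
E
```

```text
down t 7.31 tcp [0.6043 0.0214 0.0142] F [-0.8462  0.2996  1.5528] w 0.0282
grip t 7.72 tcp [0.6041 0.0214 0.0139] F [-0.6156 -0.2368  3.9402] w 0.0119
up t 8.78 tcp [0.6035 0.0213 0.1488] F [-0.0988 -0.5214 -0.9719] w 0.0113
 t 10.43 tcp [0.6036 0.2696 0.15  ] F [-0.1021  0.1746 -0.3835] w 0.0117
```

View pics/t1.png

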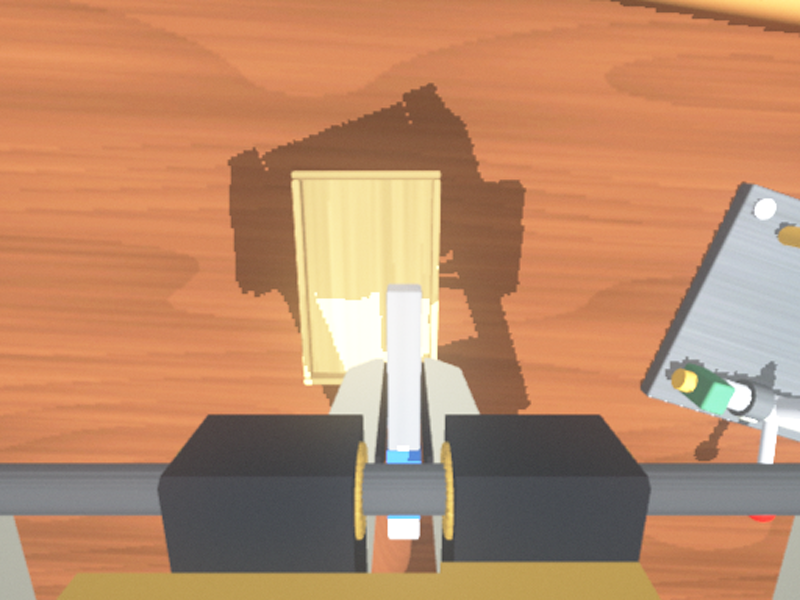

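The punch is held straight (upper end at (404,287)). The tray's rim corners are at (292,172), (441,172) and (306,384), so I'll fix the tray's position from those, place the punch, then fetch the lid.

```bash
python3 - <<'E'
from h import *
P=np.load("pics/t1.npy")
A,B,C=[onz(ray("wrist",p,P),.016) for p in((292,172),(441,172),(306,384))]
c=((B+C)/2)[:2];e=A-C;v=np.arctan2(e[1],e[0]);print(A,B,C,"centre",c,np.degrees(v),np.linalg.norm(e),np.linalg.norm(A-B))
if np.linalg.norm(c-[.6035,.2889])>.015 or abs(np.degrees(v)-3)>5: raise SystemExit
v=np.radians(3);g=c+.012*np.array([np.cos(v),np.sin(v)])
bot.move_l(np.r_[g,.06]);bot.move_l(np.r_[g,.0085],feed=.06);st("low")
hand.command_gripper(.03);bot.move_l(np.r_[g,.15]);st("placed")
k=np.array([.5954,-.3033])
bot.move_pose([.60,0.,.2],JY);hand.command_gripper(.05);bot.move_pose(np.r_[k,.15],JY)
bot.move_l(np.r_[k,.037],feed=.1);st("knob")
hand.command_gripper(0);st("grip")
bot.move_l(np.r_[k,.06],feed=.05);bot.wait(.2);st("lift")
E
```

```text
[0.6732 0.3406 0.016 ] [0.6777 0.2517 0.016 ] [0.5347 0.333  0.016 ] centre [0.6062 0.2923] 3.1514861712278655 0.1386991381045801 0.08905999658999661
low t 12.22 tcp [0.6184 0.2931 0.009 ] F [-0.1768  0.1402 -1.1544] w 0.0118
placed t 13.86 tcp [0.6178 0.2928 0.1487] F [ 0.4282 -0.4249  0.2691] w 0.03
knob t 18.02 tcp [ 0.5958 -0.3035  0.0378] F [-0.141  -0.0805  0.3313] w 0.05
grip t 18.66 tcp [ 0.5954 -0.3034  0.0371] F [-1.2628 -1.7657  1.2192] w 0.0173
lift t 19.47 tcp [ 0.5952 -0.3032  0.0596] F [-0.449   0.18   -4.1822] w 0.0173
```

```bash
python3 - <<'E'
from h import *
bot.move_l([.5954,-.3033,.15],feed=.2)
bot.move_pose(fx(.032,0,.15),JY);bot.move_l(fx(.032,0,.058),feed=.1)
z=.053
bot.move_l(fx(.032,0,z),feed=.03)
while z>.0475 :
    z-=.0007;bot.move_l(fx(.032,0,z),feed=.03);f=bot.state()["ft_force"][2]
    print(round(z,4),round(bot.state()["eef_pos"][2],4),round(f,2))
    if f>-2: break
st("touch")
hand.command_gripper(.05);st("released")
bot.move_l(fx(.032,0,.10),feed=.12)
hand.command_gripper(0)
bot.move_l(fx(.032-.009-.0075-.006,0,.085));st();snap("n1")
E
```

```text
0.0523 0.0524 -3.95
0.0516 0.0515 -4.17
0.0509 0.0508 -4.1
0.0502 0.0502 -4.78
0.0495 0.0494 -4.71
0.0488 0.0491 -0.05
touch t 24.12 tcp [0.6166 0.0008 0.0491] F [-1.6375  0.2202 -0.0533] w 0.0176
released t 24.84 tcp [0.6165 0.0007 0.0488] F [0.6402 0.1504 0.0157] w 0.05
 t 26.67 tcp [0.5947 0.0066 0.0852] F [ 0.9693 -0.0931  0.1202] w 0.001
```

View pics/n1.png

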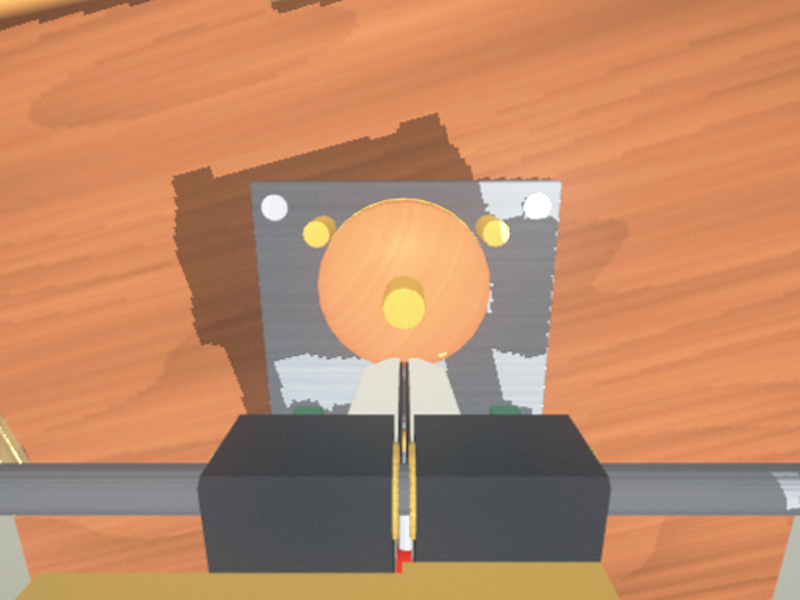

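The lid lies flat and centred between the posts, with its knob at (404,307) and the shut fingers just behind it. Now the nudge, watching the force.

```bash
python3 - <<'E'
from h import *
bot.move_l(fx(.0095,0,.050),feed=.08);bot.wait(.2)
F=lambda:np.mean([(bot.wait(.02),bot.state()["ft_force"][:2])[1] for _ in range(3)],0)
f0=F();print("f0",f0);x=.0095
while x<.024:
    x+=.0005;bot.move_l(fx(x,0,.050),feed=.03);f=F()-f0
    print(round(x,4),"fx %.2f fy %.2f"%(f@XD,f@YD))
    if f@XD<-4.5: break
st("pushed")
bot.move_l(fx(x-.006,0,.050),feed=.05)
bot.move_l(fx(x-.008,0,.085),feed=.1);st();snap("n2")
E
```

```text
f0 [-0.0499 -0.2678]
0.01 fx -0.54 fy 0.31
0.0105 fx 0.23 fy -0.05
0.011 fx 0.16 fy 0.05
0.0115 fx -0.04 fy 0.28
0.012 fx -0.09 fy 0.28
0.0125 fx -0.44 fy 0.07
0.013 fx 0.07 fy 0.29
0.0135 fx -0.23 fy 0.22
0.014 fx -3.06 fy 0.65
0.0145 fx -3.42 fy -0.21
0.015 fx -2.56 fy -0.07
0.0155 fx -4.40 fy -2.46
0.016 fx -4.47 fy -2.76
0.0165 fx -3.62 fy -3.01
0.017 fx -5.23 fy -3.91
pushed t 32.05 tcp [0.6017 0.0042 0.0499] F [-6.1353 -2.6836  1.6219] w 0.0005
 t 32.82 tcp [0.5944 0.0067 0.0852] F [ 0.1233 -0.7315 -1.2652] w 0.0004
```

```bash
python3 - <<'E'
from h import *
for n in("n1","n2"):
    im=cv2.imread(f"pics/{n}.png");P=np.load(f"pics/{n}.npy")
    m=cv2.inRange(cv2.cvtColor(im,cv2.COLOR_BGR2HSV),(21,120,120),(34,255,255))
    k,_,s,c=cv2.connectedComponentsWithStats(m)
    print(n,[(c[i].round(1).tolist(),s[i].tolist()) for i in range(1,k) if s[i,4]>150 and c[i][1]<420])
im=cv2.imread("pics/n2.png")[180:380,270:540];cv2.imwrite("pics/c2.png",cv2.resize(im,None,fx=2.96,fy=2.96,interpolation=cv2.INTER_CUBIC))
E
```

```text
n1 [([316.1, 233.5], [303, 221, 27, 26, 532]), ([492.2, 233.1], [482, 220, 21, 26, 387]), ([403.6, 307.8], [383, 287, 43, 42, 1357])]
n2 [([492.3, 232.8], [483, 219, 21, 27, 388]), ([316.1, 233.0], [304, 220, 26, 27, 528]), ([406.2, 300.3], [385, 280, 43, 42, 1368])]
```

View pics/c2.png

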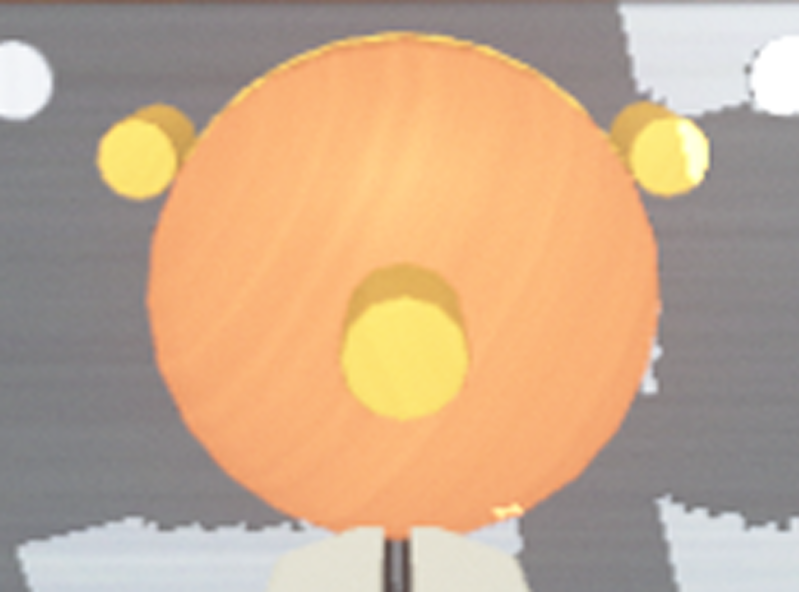

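```bash
python3 - <<'E'
from h import *
P=np.load("pics/n2.npy")
w=lambda p,z:onz(ray("wrist",p,P),z)[:2]
L,Rr=w((316.6,233.4),.036),w((496,233),.036);d=L-Rr;y=d/np.linalg.norm(d);x=np.array([y[1],-y[0]])
n=(L+Rr)/2-.023*x
for name,p,z in(("knob",(406.2,300.3),.066),("knob bbox",(406.3,300.8),.066)):
    e=w(p,z)-n;print(name,"dx %.2f dy %.2f mm"%(e@x*1e3,e@y*1e3))
le,re=w((148/2.96+270,300/2.96+180),.034),w((659/2.96+270,300/2.96+180),.034)
print("rim",np.linalg.norm(le-re),((le+re)/2-n)@y*1e3,"post gap",np.linalg.norm(d),n,np.degrees(np.arctan2(x[1],x[0])))
P1=np.load("pics/n1.npy");e=onz(ray("wrist",(403.6,307.8),P1),.066)[:2]-n;print("before",e@x*1e3,e@y*1e3)
E
```

```text
knob dx 0.49 dy 0.20 mm
knob bbox dx 0.29 dy 0.16 mm
rim 0.07967216734245221 -0.009001785513632793 post gap 0.07975792439496483 [ 0.6187 -0.0001] -14.771362122316608
before -2.327695731335815 1.2453261634718895
```

The lid is home: the offset from the nest, relative to the posts, is (0.3..0.5, 0.2) mm, and the arbor is still at about 1.07 rad. Next, swing the handle.

```bash
python3 - <<'E'
from h import *
bot.move_l(fx(.005,0,.16),feed=.2);bot.move_l(fx(-.14,0,.16),feed=.2);bot.move_l(fx(-.14,0,.045),feed=.15);bot.wait(.15)
f0=bot.state()["ft_force"]
for q in np.r_[np.arange(1.2,.01,-.12),0]:
    bx,bz=-.048-.065*np.sin(q),.024+.065*np.cos(q)
    bot.move_l(fx(bx-.0185,0,bz-.012),feed=.05);f=bot.state()["ft_force"]-f0
    print("%.2f fx %.2f fy %.2f fz %.2f"%(q,f[:2]@XD,f[:2]@YD,f[2]))
bot.wait(.3);st("end")
p=bot.state()["eef_pos"];r=p[:2]-NEST;print("tool fixture x",r@XD+.035)
bot.move_l(fx(-.09,0,.09),feed=.08)
bot.move_l(fx(-.11,0,.17),feed=.15);bot.wait(.2);snap("e1");st()
E
```

```text
1.20 fx 0.05 fy 0.06 fz 0.38
1.08 fx -2.21 fy -0.20 fz 2.13
0.96 fx -5.33 fy -0.40 fz 3.98
0.84 fx -7.25 fy -2.07 fz 7.38
0.72 fx -9.58 fy -1.36 fz 7.64
0.60 fx 0.09 fy 0.16 fz -0.14
0.48 fx 1.12 fy 0.14 fz 0.73
0.36 fx 0.63 fy 1.19 fz 0.67
0.24 fx 0.07 fy 0.27 fz -0.87
0.12 fx 0.24 fy 0.93 fz -1.85
0.00 fx 0.81 fy 0.94 fz 0.37
end t 39.18 tcp [0.5212 0.026  0.077 ] F [ 0.3098  0.4499 -0.1352] w 0.0005
tool fixture x -0.06654398752157485
 t 40.62 tcp [0.4791 0.0371 0.1691] F [0.7739 0.7375 0.4389] w 0.0002
```

View pics/e1.png

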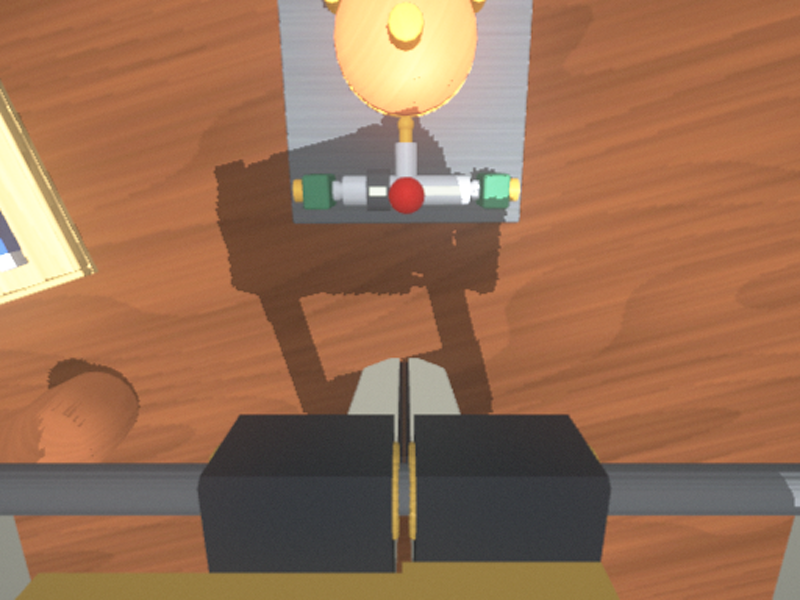

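The finger reaches the rim at (405,118), the red ball is at (406,195) above the arbor, and the white line is at (377,190). The force vanished after 0.72 rad, so the handle jumped ahead. I'll measure the angle and check the lid from above.

```bash
python3 - <<'E'
from h import *
from scipy.optimize import least_squares
def ballq(n,px):
    P=np.load(f"pics/{n}.npy");m=camera_model("wrist")
    def pr(q):
        c=np.linalg.inv(P)@np.r_[fx(-.048-.065*np.sin(q),0,.024+.065*np.cos(q)),1]
        return (m["fy"]*c[1]/c[2]+m["cy"])*1.5625-px[1]
    return least_squares(lambda v:[pr(v[0])],[0.]).x[0]
print("q e1",ballq("e1",(406,195)))
bot.move_l(fx(-.06,0,.19),feed=.2);bot.wait(.2);im=snap("e2");st()
im=cv2.imread("pics/e2.png");hsv=cv2.cvtColor(im,cv2.COLOR_BGR2HSV)
k,_,s,c=cv2.connectedComponentsWithStats(cv2.inRange(hsv,(21,120,120),(34,255,255)))
print([(c[i].round(1).tolist(),s[i].tolist()) for i in range(1,k) if s[i,4]>60 and c[i][1]<420])
k,_,s,c=cv2.connectedComponentsWithStats(cv2.inRange(hsv,(0,190,60),(4,255,255)))
for i in range(1,k):
    if s[i,4]>150 and c[i][1]<420: print("ball",c[i],s[i],ballq("e2",(s[i,0]+s[i,2]/2,s[i,1]+s[i,3]/2)))
cv2.imwrite("pics/e2c.png",cv2.resize(im[:350,240:580],None,fx=1.7,fy=1.7))
E
```

```text
q e1 -0.007509521507229031
 t 41.28 tcp [0.527  0.0245 0.1898] F [ 0.107   0.6912 -0.1655] w 0.0008
[([405.3, 124.7], [394, 117, 24, 21, 255]), ([502.2, 262.0], [499, 253, 8, 18, 82])]
ball [405.941  283.3342] [393 270  26  27 407] 0.004409009993788495
```

View pics/e2c.png

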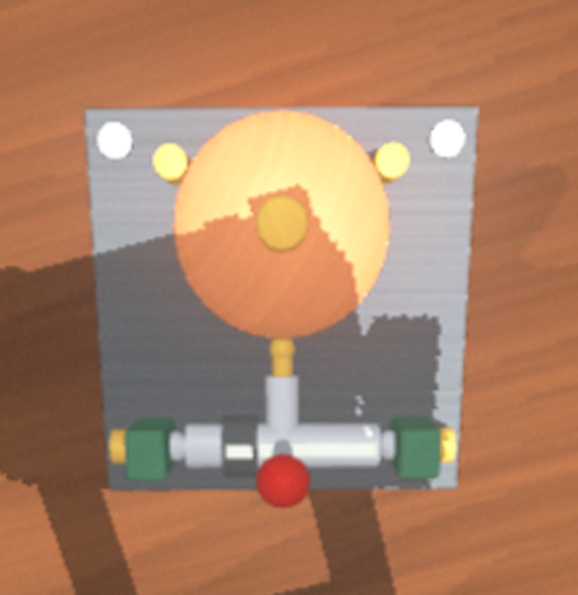

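```bash
python3 - <<'E'
from h import *
P=np.load("pics/e2.npy");g=lambda p:(p[0]/1.7+240,p[1]/1.7)
w=lambda p,z:onz(ray("wrist",g(p),P),z)[:2]
L,Rr=w((170,162),.036),w((393,160),.036);d=L-Rr;y=d/np.linalg.norm(d);x=np.array([y[1],-y[0]]);n=(L+Rr)/2-.023*x
k=w((282,222),.066)-n;print("gap",np.linalg.norm(d),"knob dx %.2f dy %.2f"%(k@x*1e3,k@y*1e3))
bot.move_l(fx(-.06,0,.3),feed=.2);bot.move_pose([.35,-.35,.3],JY);bot.wait(.3);st()
b=capture("top")[150:260,85:400]
s=capture("scene")[130:240,200:345]
b=cv2.resize(b,(800,279),interpolation=cv2.INTER_CUBIC);s=cv2.resize(s,(420,319),interpolation=cv2.INTER_CUBIC)
c=np.zeros((600,800,3),np.uint8);c[:279]=b;c[281:600,:420]=s;cv2.imwrite("pics/fin.png",c)
E
```

```text
gap 0.08004838186666192 knob dx 0.61 dy 0.09
 t 43.82 tcp [ 0.3504 -0.3497  0.3   ] F [-0.0573  0.4386  0.1959] w 0.0004
```

View pics/fin.png

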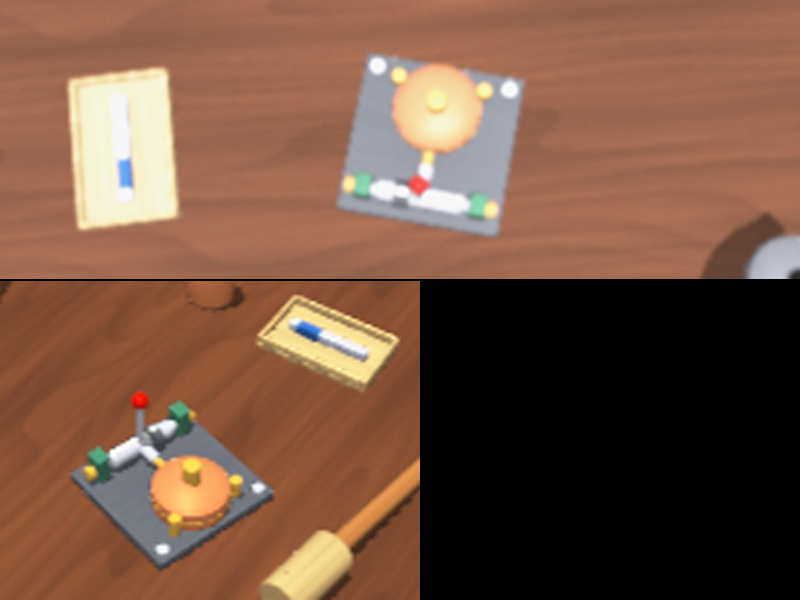

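The punch lies flat in the middle of the tray at (121,150). The lid is against both posts, the finger is on its rim, and the handle is upright with its ball at (140,400). I'm handing in.

```bash
python3 -c "
from station import order;order.close_job()"
```

```text
the job is handed in; nothing more can be done
```

I handed the job in at about 44 s of the 69 s allowed; the station gives no verdict.

**What I did:** I moved the punch off the plate into the tray and set the copper lid on the plate by its knob. I then nudged the lid against both posts while the clamp finger was still raised, and swung the handle upright.

**Last checks:**

| Check | Result |
|---|---|
| Lid offset from nest, finger raised | about 0.3–0.5 mm and 0.2 mm |
| Arbor when the lid was nudged home | about 1.07 rad (from the pictures) |
| Lid offset from nest, after clamping | about 0.6 mm and 0.1 mm |
| Arbor at the end, from two pictures | -0.01 and 0.00 rad |
| Punch | flat in the middle of the tray |

**Checks that disagreed or weren't made:**
- **Handle:** after about 0.7 rad the pushing force dropped from about 12 N to zero. The handle sprang ahead of the gripper for the rest of the swing, but came to rest upright.
- **Contact forces:** I could only see that the lid touches the posts and the finger. The forces there were not measured.
- **Tray position:** the scene camera put the tray up to 10 mm from the top view, so I used a closer wrist-camera picture instead.
- **Other objects:** I worked clear of the tinned lid, vase, mallet and rivet tin, but did not re-measure them at the end.

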